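# Fit the missing push rivet in the incubator's service cover

## Robot

A 6-joint arm with a two-finger parallel gripper is mounted at the origin on the work surface. World frame = base frame: x ahead of the robot, y to its left, z up, the work surface at z = 0. Lengths are in m, angles in rad, forces in N, time in s.
With the tool pointing down it reaches from about 0.275 to 0.725 m from the base axis. Payload 5.6 kg.
Tool frame: the origin (TCP) lies midway between the tips of the shut fingers; the grasp point (between the pads) lies 19 mm behind it; z points along the fingers, y is the line along which they close (so a half turn about z gives the same grasp; the last joint's range is limited). The gripper opens to 85 mm and grips with 20 to 120 N. Pads are 22 mm wide; open, the fingers measure 114 mm over their backs; the gripper's body (76 mm by 85 mm) begins 54 mm behind the grasp point. The pads swing forward as they close: fully open they stand 13 mm farther back than shut.
Start: joints at [1.415, 0.255, 0.108, 0, -1.424, -0.285], TCP at [0.235, 0.497, 0.231] pointing down, gripper open.
Joint ranges: [-2.95, 2.95], [-1.21, 1.97], [-1.09, 1.5], [-2.87, 1.71], [-2.94, -0.07], [-3.05, 3.05]. Speed limits (rad/s): [2.57, 2.57, 3.14, 3.14, 3.14, 3.14].

## Interface

Orientations are given as [roll, pitch, yaw] about the fixed x, y, z axes, in that order (R = Rz(yaw) Ry(pitch) Rx(roll)).
In Python, from plant import robot gives the robot as it stands.
- The arm moves only by the tool servo_tool, never from a script. Its argument "steps" is a list of rows, each an object of numbers: "dx", "dy", "dz": the shift along the world's x, y, z scaled (see below); "wx", "wy", "wz": the turn, a rotation vector about the world's x, y, z scaled (see below); "claw": the gripper command: -1 is shut, 1 is fully open, values between are in proportion. A call has 1 to 8 rows; each row shifts and turns the commanded pose from where the row before left it; what a row does not reach is not made up. The controller multiplies each number of a shift by 50 mm and each number of a turn by 0.1 rad. A row lasts 1/8 s, in which the tool goes at most 62.5 mm and 10.7 degrees, less where a joint would pass 70% of its speed; a pose out of reach is approached as far as the arm can. A call with a number of a shift or a turn outside -1 to 1 is refused whole. A call with a gripper value outside its range is refused whole. The fingers move at their own pace and stop on an object; "newtons" is the grip in N (left out, the last holds). Time passes only in rows, so rows that do not move let the fingers close. It gives the time, the measured TCP pose, the force, the opening and the grip force at its end, in the units of the state.
- robot.sense(): the state, without advancing time (a new reading comes with each control period).
- robot.capture(name): name is "scene" or "top" or "wrist"; returns a dict with "image" (400x640x3 uint8, red, green, blue), "fx", "fy", "cx", "cy" (pixels), "rvec" (rotation vector, rad) and "tvec" (3), from world to camera coordinates, as OpenCV has them. Camera axes: x right, y down, z forward; pixel columns grow to the right and rows downward; lengths in m; the calibration is good to about 2 mm. A picture is of the moment at which its call begins. There is no depth.
- robot.hand_in(): hands the job in; it is judged then, once.
The state is a dict: "time_s": time; "joints": joint angles; "qd": joint speeds; "joint_efforts": joint torques, N m; "tcp_pos": TCP position; "tcp_rot": TCP orientation; "ft_force": force on the tool from outside, world axes, zero at the start; "ft_torque": the same for the moment, N m; "width": opening from 0.0 (shut) to 1.0 (fully open); "gripper_force": force on a finger pad.
Only numpy, scipy, OpenCV 4.12 (cv2) and the standard library are available. Lean on these libraries where they do the work, as an engineer would, in place of code of your own. Each camera call takes 0.05 s, during which the arm holds its last target. There are 200 camera calls.

## Task

The aluminium service cover of the bench incubator lacks one of its four push rivets. Take the loose push rivet out of the tube rack, put it down into the empty grommet until its flange sits fully home while its centre pin is still up, and then press the pin down flush so that the rivet spreads and holds. Press gently so as not to crack the cover, and leave the vials, the dropper bottle and the beaker where they are.

Things in the scene. Friction and masses are not known exactly. Their poses are not given: they have to be found in the camera images.
- rivet_mid (a point): Loose push rivet, grey, black centre pin, upright in one of the rack's three large holes. Point: centre of its round hub, z up along the rivet. Hub: 18 mm diameter, from 8 mm below to 8 mm above the point; grip it here. Below the hub a flange, 28 mm diameter, 3 mm thick; its underside, 11 mm below the point, rests on the rack and later on the grommet. Mass about 43 g.
- rivet_end (a point): Centre of the lower end of the rivet's sleeve, 31 mm below rivet_mid. The sleeve below the flange is 12 mm in diameter and 20 mm long; its last 4 mm taper to 9 mm diameter at this end.
- pin (a joint): The rivet's pin, a 10 mm button on the hub. Value in m: 0 up, standing 7 mm above the hub's top; 0.007 flush with it, where the hub's rim stops a flat tool. Starts 0 to 1 mm pressed, yields to a steady push of about 10 N, stays where left. Pressing spreads two legs from the sleeve, 8 to 15 mm below the flange, so a rivet pressed before it is home can no longer go in.
- fixing (a point): Nominal place of the empty fixing, at the height of the grommet's top at rest (102 mm over the table). The black rubber grommet is a ring, 48 mm diameter, 6 mm thick, with a 13.5 mm hole right through and free space below. It sits off centre: its hole's centre is 3.5 mm from this point, in a direction that differs each time and is not reported (to be seen or felt). Light pushes do not shift it.
- cover: Aluminium cover, 142 x 220 x 4 mm, in the front of the housing's top; origin at the centre of its underside, axes as the housing's. Carries the grommet at (-36, 75) mm and three set rivets, 23 mm high, at (-45, -85), (45, -85), (45, 85) mm. It rests on a soft springy edge: sinks 2 mm or more under a firm push and comes back, so heights change under load. It cracks if pushed with more than 30 N.
- housing: The white bench incubator, 240 x 240 mm, fixed; origin at the centre of its underside, x to its back. Its walls rise to 98 mm; the fixing is at (-75, 75, 102) mm.
- rack: The white tube rack, a block 85 x 170 x 50 mm high, fixed; origin at the centre of its underside. Its three large holes lie at y = -50, 0 and 50 mm on its own y axis, through the block, 15.5 mm wide.
- vial_a_mid (a point): A capped vial in the rack, centre of its white cap (22 mm diameter, 18 mm high, standing on the rack). Leave it.
- vial_b_mid (a point): The other capped vial, the same. Leave it.
- dropper: Amber dropper bottle, 32 mm diameter, 62 mm high, on the rear of the housing's top; origin under its foot. Leave it.
- beaker: Glass beaker, 64 mm diameter, 80 mm high, between rack and incubator, farther back; origin under its foot. Leave it.
Mind the look-alikes: they are no part of the job. Leave any green look-alike of the part that bears rivet_mid alone.

How it is judged:
On the way, in this order (a step that is already met when the one before it is completed fails the run):
1. the rivet's flange is home on the grommet, upright, with the pin still up (z of rivet_mid in the frame of fixing between 0.003 and 0.013 m and horizontal distance between rivet_mid and fixing below 0.0065 m and angle between rivet_mid's own z axis and vertical below 0.1 rad and value of joint pin below 0.003 m), for 0.2 s.
2. the pin is pressed flush in the seated rivet (z of rivet_mid in the frame of fixing between 0.003 and 0.013 m and horizontal distance between rivet_mid and fixing below 0.0065 m and angle between rivet_mid's own z axis and vertical below 0.1 rad and value of joint pin above 0.0055 m), for 0.1 s.
At the end, for the whole second after the job is handed in: The rivet stands upright (within 0.1 rad) in the grommet with its flange home (rivet_mid less than 13 mm above the grommet's rest height, within 6.5 mm of the fixing point sideways), its pin pressed at least 5.5 of its 7 mm, all at rest and released (all of step 2 and linear speed of cover below 0.02 m/s); the robot touches nothing.
It fails at once if the cover is cracked: pushed with more than 30 N (contact force between anything else and cover above 30 N).
It fails at once if a vial, the dropper bottle or the beaker is moved by more than 3 cm (distance of any of vial_a_mid, vial_b_mid, dropper, beaker from where it was at the start of the episode above 0.03 m).
It also fails if it takes over 51 s, if anything falls off the work surface, if the arm or the gripper's body presses on something with over 40 N, if the wrist force passes 120 N, or if a joint passes its speed limit or range.

## Working session

There is one attempt and no reset: what is moved stays moved. The work goes in short steps, Python scripts to look and compute and a tool call to move; the robot and the scene stay as the last step left them, time stands still between calls to the robot, and variables do not carry over. Pictures are saved under pics/ and viewed, at most 10 in all, crops included, and the job is handed in when it is done.

Besides the shell and the picture viewer there is one more tool, called after ">>>" as a command line: name --argument value ..., lists and objects as JSON in quotes. servo_tool: Moves the arm, as the interface text tells. Its arguments: {"type":"object","properties":{"steps":{"type":"array"},"newtons":{"type":"number"}},"required":["steps"]}

```bash
mkdir -p pics; ls; cat > h.py <<'E'
import numpy as np,cv2
from plant import robot
def cap(n,f=None):
    c=robot.capture(n); im=cv2.cvtColor(np.asarray(c["image"]),cv2.COLOR_RGB2BGR)
    if f: cv2.imwrite("pics/"+f,im)
    c["bgr"]=im
    c["R"]=cv2.Rodrigues(np.array(c["rvec"],float))[0]; c["t"]=np.array(c["tvec"],float)
    return c
def ray(c,u,v,z):
    d=c["R"].T@np.array([(u-c["cx"])/c["fx"],(v-c["cy"])/c["fy"],1]); o=-c["R"].T@c["t"]
    return o+d*(z-o[2])/d[2]
def proj(c,p):
    q=c["R"]@np.array(p,float)+c["t"]; return np.array([c["fx"]*q[0]/q[2]+c["cx"],c["fy"]*q[1]/q[2]+c["cy"]])
E
python3 - <<'E'
from h import *
a=cap("scene","s1.png");b=cap("top","t1.png");w=cap("wrist","w1.png")
for c in(a,b,w): print(c["fx"],-c["R"].T@c["t"],c["R"][2])
s=robot.sense();print(s["time_s"],s["tcp_pos"],s["tcp_rot"],s["ft_force"],s["width"])
E
```

```text
pics
403.51289357352607 [1.16070661 0.43620472 0.65103033] [-0.60012598 -0.49807105 -0.62591856]
371.06304307093603 [0.43916004 0.00422702 0.87626833] [ 0.2153753  -0.00994009 -0.97648076]
326.0744021409363 [0.30283488 0.46598818 0.37248126] [-0.26345579  0.12237845 -0.95687751]
0.15 [0.23443634 0.49711168 0.23062041] [ 3.14013811e+00 -8.09044164e-05 -4.40814904e-01] [0.16847457 0.43719706 0.16518455] 0.9986976853022856
```

View pics/t1.png

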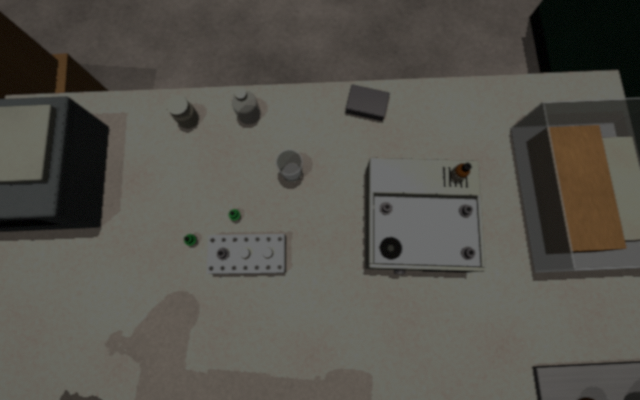

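View pics/s1.png

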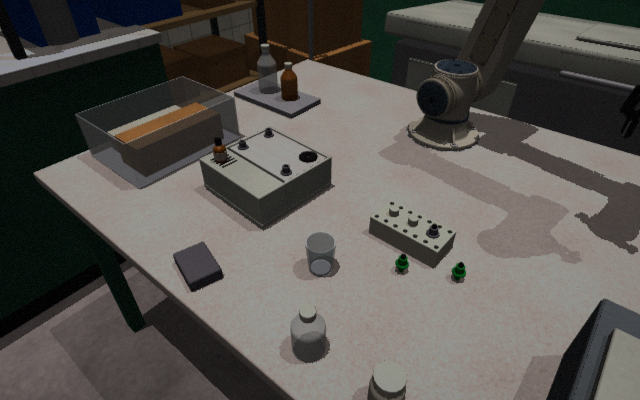

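In the top view there are three rivet candidates. The grey one stands upright in a rack hole at (222,253). Green look-alikes stand on the table at (235,214) and (190,240). The grey one with a black pin in the rack fits the description. The grommet is at (390,247). I'll confirm with a crop and measure.

```bash
python3 - <<'E'
from h import *
b=cap("top");a=cap("scene")
im=b["bgr"]
A=cv2.resize(im[190:290,170:300],None,fx=6,fy=6,interpolation=3)[:600,:780]
B=cv2.resize(im[150:280,360:490],None,fx=4,fy=4,interpolation=3)
cv2.imwrite("pics/c1.png",cv2.convertScaleAbs(A,alpha=1.6))
cv2.imwrite("pics/c2.png",cv2.convertScaleAbs(B,alpha=1.6))
print("riv",ray(b,222,253,.069), ray(a,433,231,.069))
print("grom",ray(b,390,247,.102),ray(a,308,157,.102))
for u,v in[(208,234),(285,233),(286,273),(210,274)]: print("rack",ray(b,u,v,.05))
for u,v in[(370,159),(479,163),(482,268),(368,266)]: print("hous",ray(b,u,v,.098))
E
```

```text
riv [0.51110533 0.21518117 0.069     ] [0.52549141 0.22260913 0.069     ]
grom [ 0.50456687 -0.14226996  0.102     ] [ 0.51227903 -0.13620809  0.102     ]
rack [0.55648777 0.2519078  0.05      ]
rack [0.5508457  0.07987302 0.05      ]
rack [0.46289783 0.07987508 0.05      ]
rack [0.46836234 0.24580418 0.05      ]
hous [ 0.69950684 -0.11560128  0.098     ]
hous [ 0.67933058 -0.35414815  0.098     ]
hous [ 0.45310664 -0.32910912  0.098     ]
hous [ 0.46795654 -0.094231    0.098     ]
```

View pics/c1.png

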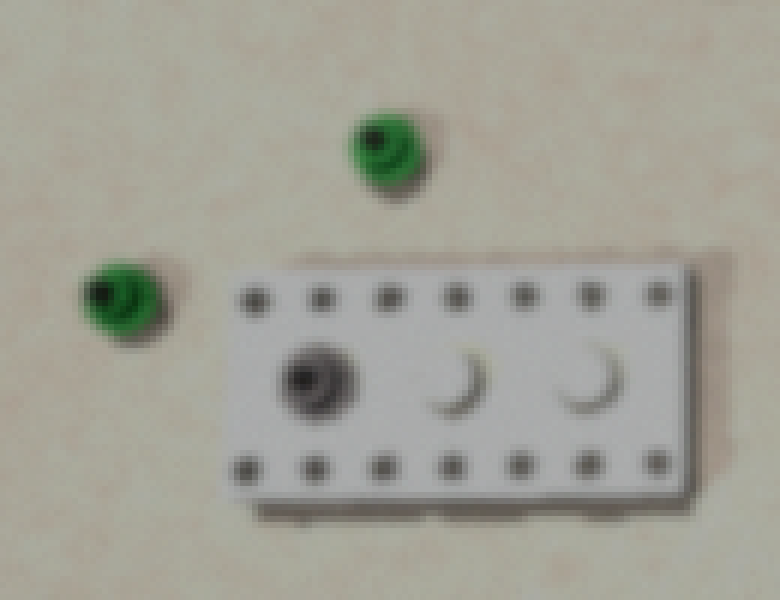

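View pics/c2.png

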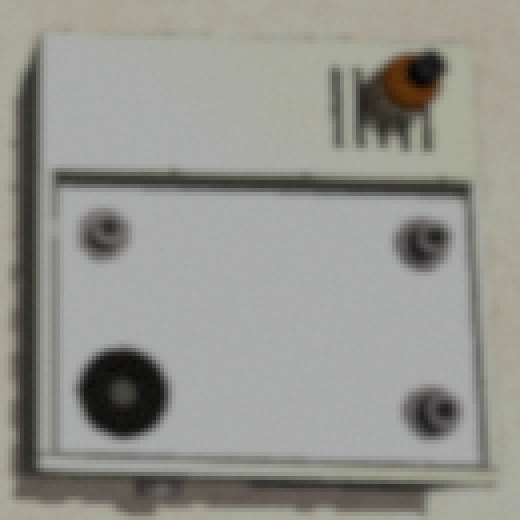

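The crop confirms it: the grey rivet with a black pin is in the rack's left large hole (flange about px 223,254), with the two white caps beside it and the green ones on the table. The grommet hole is visible at about (390.8,248). I'll move above the rivet with the fingers closing along world x, clear of the vials.

>>> servo_tool --steps '[{"dx": 0.47,"dy": -0.465,"dz": -0.1,"wz": -0.94,"claw": 0},{"dx": 0.47,"dy": -0.465,"dz": -0.1,"wz": -0.94,"claw": 0},{"dx": 0.47,"dy": -0.465,"dz": -0.1,"wz": -0.94,"claw": 0},{"dx": 0.47,"dy": -0.465,"dz": -0.1,"wz": -0.94,"claw": 0},{"dx": 0.47,"dy": -0.465,"dz": -0.1,"wz": -0.94,"claw": 0},{"dx": 0.47,"dy": -0.465,"dz": -0.1,"wz": -0.94,"claw": 0},{"dx": 0.47,"dy": -0.465,"dz": -0.1,"wz": -0.94,"claw": 0},{"dx": 0.47,"dy": -0.465,"dz": -0.1,"wz": -0.94,"claw": 0}]'

```text
$.steps[0]: bad value
```

>>> servo_tool --steps '[{"dx": 0.47,"dy": -0.465,"dz": -0.1,"wz": -0.94,"claw": 0},{"dx": 0.47,"dy": -0.465,"dz": -0.1,"wz": -0.94,"claw": 0},{"dx": 0.47,"dy": -0.465,"dz": -0.1,"wz": -0.94,"claw": 0},{"dx": 0.47,"dy": -0.465,"dz": -0.1,"wz": -0.94,"claw": 0},{"dx": 0,"claw": 0},{"dx": 0,"claw": 0}]'

```text
$.steps[0]: bad value
```

```bash
python3 - <<'E'
from h import *
w=cap("wrist","w2.png")
s=robot.sense();print(s["time_s"],s["tcp_pos"],s["tcp_rot"],s["ft_force"],s["width"],s["joints"])
b=cap("top");print(ray(b,223,253.8,.053),proj(w,[.515,.217,.061]))
E
```

```text
0.3 [0.23456267 0.49731473 0.23100267] [ 3.14101002e+00 -9.47609162e-07 -4.40821742e-01] [-0.24289618  0.88871613  0.75297398] 1.0025119847049067 [ 1.41459471e+00  2.55323062e-01  1.07852752e-01 -1.64462742e-04
 -1.42388548e+00 -2.84596009e-01]
[0.51067792 0.21714187 0.053     ] [ 525.56269166 -377.93950908]
```

View pics/w2.png

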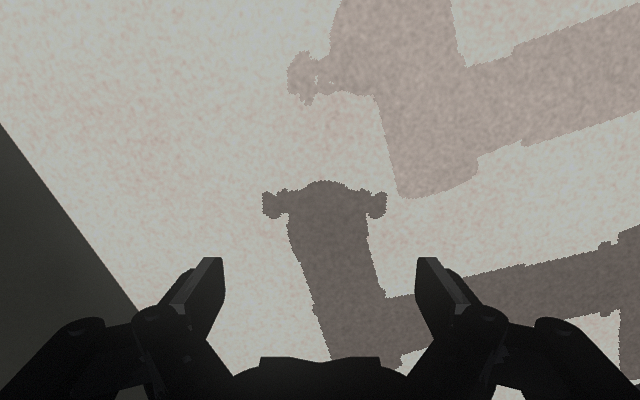

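The moves were refused, so nothing moved: the view shows only the table and the open fingers. The rows probably need all seven fields.

>>> servo_tool --steps '[{"dx": 0.47,"dy": -0.465,"dz": -0.1,"wx": 0,"wy": 0,"wz": -0.94,"claw": 0},{"dx": 0.47,"dy": -0.465,"dz": -0.1,"wx": 0,"wy": 0,"wz": -0.94,"claw": 0},{"dx": 0.47,"dy": -0.465,"dz": -0.1,"wx": 0,"wy": 0,"wz": -0.94,"claw": 0},{"dx": 0.47,"dy": -0.465,"dz": -0.1,"wx": 0,"wy": 0,"wz": -0.94,"claw": 0},{"dx": 0.47,"dy": -0.465,"dz": -0.1,"wx": 0,"wy": 0,"wz": -0.94,"claw": 0},{"dx": 0.47,"dy": -0.465,"dz": -0.1,"wx": 0,"wy": 0,"wz": -0.94,"claw": 0},{"dx": 0.47,"dy": -0.465,"dz": -0.1,"wx": 0,"wy": 0,"wz": -0.94,"claw": 0},{"dx": 0.47,"dy": -0.465,"dz": -0.1,"wx": 0,"wy": 0,"wz": -0.94,"claw": 0}]'

```text
time_s: 1.35
tcp_pos: [0.4233, 0.3106, 0.1912]
tcp_rot: [-3.141, 0.0, -1.196]
ft_force: [0.8, 0.4, 0.3]
width: 0.497
gripper_force: 0.0
```

>>> servo_tool --steps '[{"dx": 0.47,"dy": -0.465,"dz": -0.1,"wx": 0,"wy": 0,"wz": -0.94,"claw": 0},{"dx": 0.47,"dy": -0.465,"dz": -0.1,"wx": 0,"wy": 0,"wz": -0.94,"claw": 0},{"dx": 0.47,"dy": -0.465,"dz": -0.1,"wx": 0,"wy": 0,"wz": -0.94,"claw": 0},{"dx": 0.42,"dy": -0.46,"dz": -0.1,"wx": 0,"wy": 0,"wz": -0.94,"claw": 0},{"dx": 0,"dy": 0,"dz": 0,"wx": 0,"wy": 0,"wz": 0,"claw": 0},{"dx": 0,"dy": 0,"dz": 0,"wx": 0,"wy": 0,"wz": 0,"claw": 0}]'

```text
time_s: 2.1
tcp_pos: [0.514, 0.2188, 0.1713]
tcp_rot: [3.141, 0.0, -1.568]
ft_force: [-0.6, 0.4, 0.8]
width: 0.499
gripper_force: 0.0
```

```bash
python3 - <<'E'
from h import *
w=cap("wrist","w3.png")
s=robot.sense();print(s["time_s"],s["tcp_pos"],s["tcp_rot"],s["ft_force"],s["width"],s["joints"])
print(proj(w,[.512,.217,.061]),proj(w,s["tcp_pos"]),-w["R"].T@w["t"])
E
```

```text
2.15 [0.51387811 0.21913116 0.17143831] [-3.14146297e+00  2.48237794e-04 -1.56767346e+00] [-0.26580317 -1.03859343  0.42962302] 0.49735174442367563 [ 6.83029159e-01  2.96548040e-01  1.17339240e-02 -1.16191320e-04
 -1.28572529e+00 -6.79873646e-01]
[323.61119492 195.15773524] [322.70115774 262.17756891] [0.51567639 0.14514358 0.31326592]
```

View pics/w3.png

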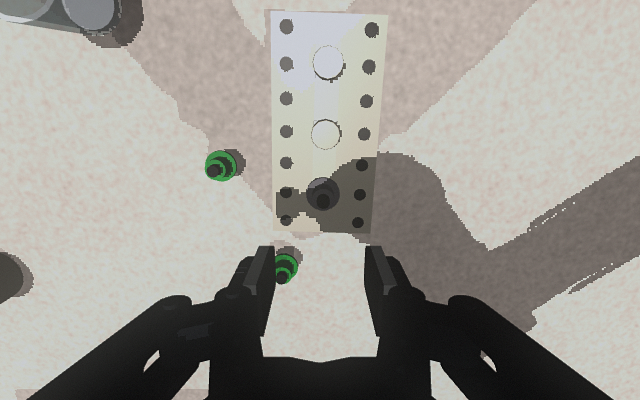

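The rivet stands in the rack at (322,194) in the wrist view, within 2 px of the predicted (324,195). The green ones at (220,165) and (285,268) are clear of the fingers. I'll refine from the pin.

```bash
python3 - <<'E'
from h import *
im=cv2.imread("pics/w3.png"); w=cap("wrist")
x0,y0=290,165
g=cv2.cvtColor(im[165:225,290:355],cv2.COLOR_BGR2GRAY)
for t in(25,35,45,60):
    n,l,st,ce=cv2.connectedComponentsWithStats((g<t).astype(np.uint8))
    for i in range(1,n):
        if st[i,4]>40: print(t,st[i]+[x0,y0,0,0,0],ce[i]+[x0,y0], ray(w,*(ce[i]+[x0,y0]),.0755)[:2],ray(w,*(ce[i]+[x0,y0]),.058)[:2])
cv2.imwrite("pics/c3.png",cv2.convertScaleAbs(cv2.resize(im[165:225,290:355],None,fx=8,fy=8),alpha=2.5))
for u,v in[(271,11),(387,14),(273,232),(371,234)]:print(ray(w,u,v,.05))
E
```

```text
45 [317 194  13  15 160] [322.88125 201.00625] [0.51264222 0.21787596] [0.51242776 0.22320503]
60 [307 179  32  32 726] [323.46280992 195.16666667] [0.51222415 0.21324445] [0.51197893 0.21823284]
[0.55027054 0.08317642 0.05      ]
[0.46690188 0.08492387 0.05      ]
[0.55555884 0.25388556 0.05      ]
[0.47025472 0.25561862 0.05      ]
```

View pics/c3.png

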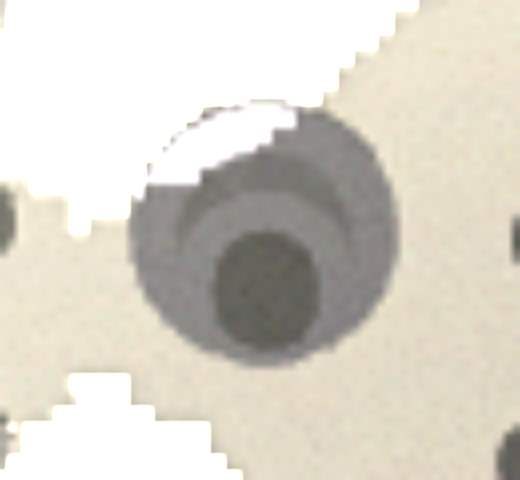

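>>> servo_tool --steps '[{"dx": -0.04,"dy": -0.02,"dz": -0.5,"wx": 0,"wy": 0,"wz": 0,"claw": 0},{"dx": 0,"dy": 0,"dz": -0.6,"wx": 0,"wy": 0,"wz": 0,"claw": 0},{"dx": 0,"dy": 0,"dz": -0.6,"wx": 0,"wy": 0,"wz": 0,"claw": 0},{"dx": 0,"dy": 0,"dz": -0.4,"wx": 0,"wy": 0,"wz": 0,"claw": 0},{"dx": 0,"dy": 0,"dz": -0.2,"wx": 0,"wy": 0,"wz": 0,"claw": 0},{"dx": 0,"dy": 0,"dz": 0,"wx": 0,"wy": 0,"wz": 0,"claw": 0}]'

```text
time_s: 2.95
tcp_pos: [0.5119, 0.218, 0.0562]
tcp_rot: [3.141, -0.0, -1.568]
ft_force: [-0.1, -0.1, 0.5]
width: 0.5
gripper_force: 0.0
```

>>> servo_tool --newtons 40 --steps '[{"dx": 0,"dy": 0,"dz": 0,"wx": 0,"wy": 0,"wz": 0,"claw": -1},{"dx": 0,"dy": 0,"dz": 0,"wx": 0,"wy": 0,"wz": 0,"claw": -1},{"dx": 0,"dy": 0,"dz": 0,"wx": 0,"wy": 0,"wz": 0,"claw": -1},{"dx": 0,"dy": 0,"dz": 0,"wx": 0,"wy": 0,"wz": 0,"claw": -1},{"dx": 0,"dy": 0,"dz": 0,"wx": 0,"wy": 0,"wz": 0,"claw": -1},{"dx": 0,"dy": 0,"dz": 0,"wx": 0,"wy": 0,"wz": 0,"claw": -1}]'

```text
time_s: 3.7
tcp_pos: [0.5128, 0.2182, 0.0575]
tcp_rot: [-3.14, 0.001, -1.568]
ft_force: [-0.9, 0.2, 6.9]
width: 0.182
gripper_force: 39.2
```

>>> servo_tool --steps '[{"dx": 0,"dy": 0,"dz": 0.15,"wx": 0,"wy": 0,"wz": 0,"claw": -1},{"dx": 0,"dy": 0,"dz": 0.4,"wx": 0,"wy": 0,"wz": 0,"claw": -1},{"dx": 0,"dy": 0,"dz": 0.6,"wx": 0,"wy": 0,"wz": 0,"claw": -1},{"dx": 0,"dy": 0,"dz": 0.7,"wx": 0,"wy": 0,"wz": 0,"claw": -1},{"dx": 0,"dy": -0.3,"dz": 0.6,"wx": 0,"wy": 0,"wz": 0,"claw": -1},{"dx": 0,"dy": -0.6,"dz": 0,"wx": 0,"wy": 0,"wz": 0,"claw": -1},{"dx": 0,"dy": -0.6,"dz": 0,"wx": 0,"wy": 0,"wz": 0,"claw": -1},{"dx": 0,"dy": -0.6,"dz": 0,"wx": 0,"wy": 0,"wz": 0,"claw": -1}]'

```text
time_s: 4.7
tcp_pos: [0.5118, 0.1116, 0.1789]
tcp_rot: [3.141, -0.0, -1.569]
ft_force: [-0.4, -0.2, 0.1]
width: 0.181
gripper_force: 39.1
```

>>> servo_tool --steps '[{"dx": -0.03,"dy": -0.7,"dz": 0,"wx": 0,"wy": 0,"wz": 0,"claw": -1},{"dx": -0.03,"dy": -0.8,"dz": 0,"wx": 0,"wy": 0,"wz": 0,"claw": -1},{"dx": -0.03,"dy": -0.8,"dz": 0,"wx": 0,"wy": 0,"wz": 0,"claw": -1},{"dx": -0.03,"dy": -0.8,"dz": 0,"wx": 0,"wy": 0,"wz": 0,"claw": -1},{"dx": -0.03,"dy": -0.8,"dz": 0,"wx": 0,"wy": 0,"wz": 0,"claw": -1},{"dx": 0,"dy": -0.75,"dz": 0,"wx": 0,"wy": 0,"wz": 0,"claw": -1},{"dx": 0,"dy": -0.47,"dz": 0,"wx": 0,"wy": 0,"wz": 0,"claw": -1},{"dx": 0,"dy": 0,"dz": 0,"wx": 0,"wy": 0,"wz": 0,"claw": -1}]'

```text
time_s: 5.7
tcp_pos: [0.5042, -0.1447, 0.1787]
tcp_rot: [3.141, -0.0, -1.571]
ft_force: [-1.1, -0.6, -0.6]
width: 0.187
gripper_force: 39.1
```

```bash
python3 - <<'E'
from h import *
w=cap("wrist","w4.png")
s=robot.sense();print(s["time_s"],s["tcp_pos"],s["tcp_rot"],s["ft_force"],s["width"])
t=np.array(s["tcp_pos"])
print(proj(w,[.504,-.144,.102]),proj(w,t+[0,0,-.0275]),proj(w,t+[0,0,.0035]))
im=w["bgr"]; cv2.imwrite("pics/c4.png",cv2.convertScaleAbs(cv2.resize(im[100:380,160:480],None,fx=2,fy=2),alpha=1.5))
E
```

```text
5.75 [ 0.50431278 -0.14374934  0.17867209] [ 3.14106148e+00  2.22838993e-04 -1.57038374e+00] [ 0.32090734  0.34388748 -0.39513073] 0.1837863437481183
[321.58397902 211.54520373] [321.70554523 240.05146395] [322.2374627 266.6505146]
```

View pics/c4.png

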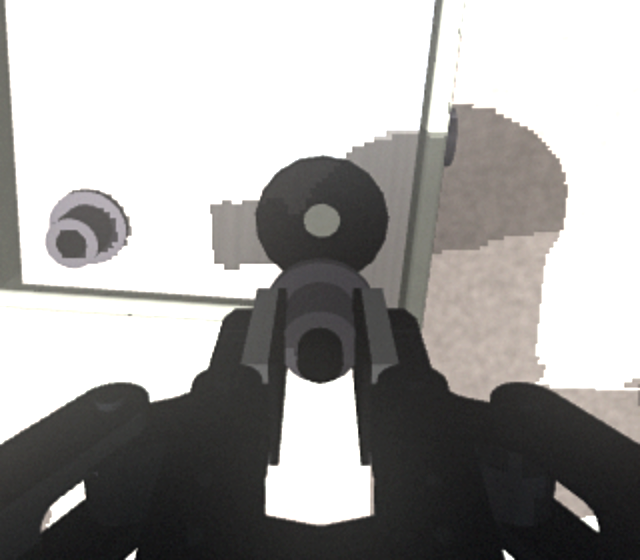

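The crop shows the rivet upright in the fingers, with its pin at crop (320,352), i.e. (320,276) full frame. The grommet hole is at crop (321,220), i.e. (320.5,210) full frame. I'll measure both by segmentation.

```bash
python3 - <<'E'
from h import *
w=cap("wrist"); im=w["bgr"]; g=cv2.cvtColor(im,cv2.COLOR_BGR2GRAY)
t=np.array(robot.sense()["tcp_pos"]);print(t)
print(g[270:282:3,300:342:4]); print(g[205:215:4,290:352:5])
def cc(m,x0,y0,x1,y1):
    n,l,st,ce=cv2.connectedComponentsWithStats(m[y0:y1,x0:x1].astype(np.uint8))
    return [(st[i]+[x0,y0,0,0,0],ce[i]+[x0,y0]) for i in range(1,n) if st[i,4]>60]
for st,ce in cc(g>70,300,195,342,226): 
    print("hole",st,ce,ray(w,*ce,.102),ray(w,*ce,.096))
for T in(20,30,40):
  for st,ce in cc(g<T,307,262,334,294): print("pin",T,st,ce)
for h in(.015,.0185,.022): print(h,proj(w,t+[0,0,h]))
E
```

```text
[ 0.50443475 -0.14318649  0.17873633]
[[30 50 51 28 28 26 26 23 50 47 25]
 [30 51 49 26 28 28 25 26 49 46 22]
 [29 66 42 27 31 27 27 25 50 47 27]
 [29 66 44 28 29 28 24 26 50 48 25]]
[[46 46 44 50 40 92 89 90 32 35 36 33 34]
 [44 46 42 40 41 91 91 89 38 32 32 32 31]
 [42 43 40 37 36 91 89 88 31 29 33 28 29]]
hole [312 201  18  16 226] [320.64159292 208.5619469 ] [ 0.50480419 -0.14531402  0.102     ] [ 0.50477484 -0.14333395  0.096     ]
pin 30 [309 264  22  27 440] [319.96818182 276.63181818]
pin 40 [308 264  24  27 533] [319.75422139 277.20637899]
0.015 [322.48929019 278.73826186]
0.0185 [322.57292742 282.98299079]
0.022 [322.66067506 287.43633021]
```

```bash
cat > m.py <<'E'
from h import *
def cc(m,x0,y0,x1,y1):
    n,l,st,ce=cv2.connectedComponentsWithStats(m[y0:y1,x0:x1].astype(np.uint8))
    i=1+np.argmax(st[1:,4]); return ce[i]+[x0,y0]
P=[];H=[];T=[]
for k in range(6):
    w=cap("wrist"); g=cv2.cvtColor(w["bgr"],cv2.COLOR_BGR2GRAY)
    t=np.array(robot.sense()["tcp_pos"]);T.append(t)
    H.append(ray(w,*cc(g>70,300,195,342,226),.099)); P.append(ray(w,*cc(g<35,307,262,334,292),t[2]+.018))
T,H,P=map(np.array,(T,H,P))
print("tcp",T.mean(0),T.std(0));print("hole",H.mean(0),H.std(0));print("pin",P.mean(0),P.std(0));print("need mm",1e3*(H.mean(0)-P.mean(0)), robot.sense()["time_s"])
E
python3 m.py
python3 - <<'E'
from h import *
w=cap("wrist");g=cv2.cvtColor(w["bgr"],cv2.COLOR_BGR2GRAY)
for y in (231,234,237,240,243,246): print(y,g[y,296:348])
E
```

```text
tcp [ 0.50465471 -0.14268629  0.17884518] [6.63996889e-05 9.34222980e-05 2.46402459e-05]
hole [ 0.50480354 -0.14427592  0.099     ] [3.23136029e-05 5.36684909e-05 1.38777878e-17]
pin [ 0.50598198 -0.14462599  0.19684518] [1.00794639e-04 2.30614196e-04 2.46402459e-05]
need mm [ -1.17843834   0.35007147 -97.84517969] 6.1
231 [83 82 86 82 60 25 29 34 34 34 31 34 37 43 41 42 40 41 42 43 42 45 44 46
 42 44 45 41 42 38 41 38 39 41 39 33 27 27 27 25 24 26 27 27 24 24 52 87
 89 88 88 86]
234 [207 209 207 206 204 210 213 117  37  43  48  48  52  52  50  51  50  50
  50  48  51  51  49  50  49  50  47  50  49  49  49  46  50  46  50  48
  47  45  37  35  38  27  52  89  87  90  88  86  85  87  87  84]
237 [208 208 210 121  42  38  48  53  55  53  50  52  51  52  52  52  52  49
  50  49  50  48  48  51  49  48  50  50  48  48  49  48  47  49  48  48
  48  46  48  48  45  44  37  39  65  92  88  86  85  86  84  83]
240 [211  76  37  52  52  54  51  52  49  51  53  51  51  51  49  50  49  52
  50  51  52  49  49  49  51  50  48  51  48  47  49  48  48  48  49  45
  50  47  46  46  47  49  47  46  47  38  40  74  86  86  85  85]
243 [43 52 54 54 55 54 53 52 53 51 50 49 52 52 46 40 39 40 41 42 39 37 39 38
 39 38 37 40 37 38 39 38 40 41 47 48 48 47 47 50 48 48 49 46 48 47 46 46
 37 92 87 89]
246 [55 59 56 37 32 32 31 41 53 51 45 37 39 40 42 41 42 40 39 40 39 39 40 38
 39 38 40 41 38 37 36 37 37 37 35 37 38 44 48 45 33 22 23 24 27 51 51 52
 49 52 50 50]
```

>>> servo_tool --steps '[{"dx": -0.028,"dy": 0.006,"dz": -0.4,"wx": 0,"wy": 0,"wz": 0,"claw": -1},{"dx": 0,"dy": 0,"dz": -0.4,"wx": 0,"wy": 0,"wz": 0,"claw": -1},{"dx": 0,"dy": 0,"dz": -0.12,"wx": 0,"wy": 0,"wz": 0,"claw": -1},{"dx": 0,"dy": 0,"dz": 0,"wx": 0,"wy": 0,"wz": 0,"claw": -1}]'

```text
time_s: 6.65
tcp_pos: [0.5033, -0.143, 0.1329]
tcp_rot: [3.141, -0.0, -1.569]
ft_force: [-0.3, 0.1, 0.7]
width: 0.186
gripper_force: 39.1
```

```bash
python3 - <<'E'
from h import *
w=cap("wrist","w5.png"); im=w["bgr"];t=np.array(robot.sense()["tcp_pos"]);print(t)
print(ray(w,319.7,232,t[2]-.0045))
cv2.imwrite("pics/c5.png",cv2.convertScaleAbs(cv2.resize(im[170:310,240:400],None,fx=4,fy=4,interpolation=2),alpha=2.5))
E
```

```text
[ 0.50367863 -0.1430664   0.13345122]
[ 0.50462486 -0.15664705  0.12895122]
```

View pics/c5.png

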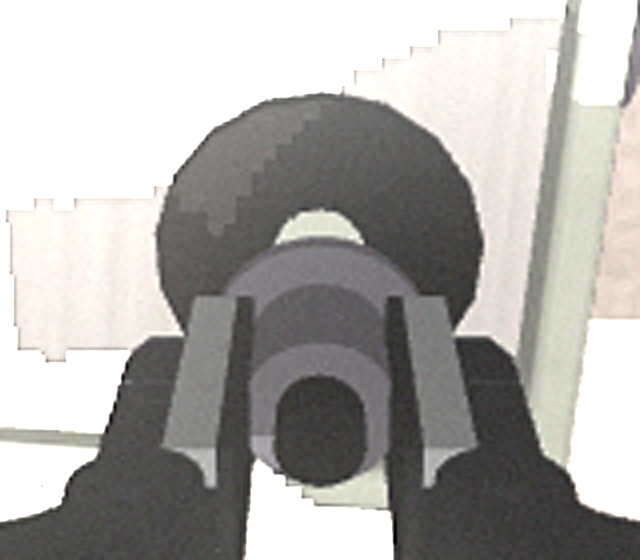

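The crop shows the flange just above the ring, with part of the hole visible behind it. The ring spans columns 157–484 (crop) with its top at row 95. The flange centre is at about column 321, so x looks aligned. I'll check y from the edges.

```bash
python3 - <<'E'
from h import *
w=cap("wrist");t=np.array(robot.sense()["tcp_pos"]);print(t)
f=lambda x,y:(240+x/4-.4,170+y/4-.4)
z=t[2]-.0045
print("flange near",ray(w,*f(321,243),z),"L",ray(w,*f(224,292),z),"R",ray(w,*f(418,292),z))
print("ring near",ray(w,*f(322,94),.102),"L",ray(w,*f(157,235),.102),"R",ray(w,*f(484,235),.102))
print("hole near: bottom rim",ray(w,*f(320,210),.096),"L",ray(w,*f(275,240),.102),"R",ray(w,*f(365,240),.102))
print("pin", ray(w,*f(320,430),t[2]+.018))
for z in(.102,.099,.096): print(proj(w,[.5037,-.1430,z]))
E
```

```text
[ 0.50384289 -0.14306604  0.13367883]
flange near [ 0.50492397 -0.15745618  0.12917883] L [ 0.51673956 -0.15102418  0.12917883] R [ 0.49308898 -0.15105233  0.12917883]
ring near [ 0.5047712  -0.16853965  0.102     ] L [ 0.52826432 -0.1476505   0.102     ] R [ 0.48163355 -0.14770575  0.102     ]
hole near: bottom rim [ 0.50501932 -0.14922305  0.096     ] L [ 0.51144365 -0.14690493  0.102     ] R [ 0.4985942  -0.14692016  0.102     ]
pin [ 0.50503811 -0.14512636  0.15167883]
[321.88659904 235.94524814]
[321.84985055 233.92289922]
[321.81419507 231.96070075]
```

The ring centre is (.5049, −.1445) and the rivet flange is (.5049, −.1433). The pin centroid is biased because its dark side is visible. I'll shift −1.2 mm in y and enter.

>>> servo_tool --steps '[{"dx": 0,"dy": -0.024,"dz": 0,"wx": 0,"wy": 0,"wz": 0,"claw": -1},{"dx": 0,"dy": 0,"dz": -0.06,"wx": 0,"wy": 0,"wz": 0,"claw": -1},{"dx": 0,"dy": 0,"dz": -0.06,"wx": 0,"wy": 0,"wz": 0,"claw": -1},{"dx": 0,"dy": 0,"dz": -0.06,"wx": 0,"wy": 0,"wz": 0,"claw": -1},{"dx": 0,"dy": 0,"dz": 0,"wx": 0,"wy": 0,"wz": 0,"claw": -1}]'

```text
time_s: 7.38
tcp_pos: [0.503, -0.1442, 0.1234]
tcp_rot: [3.141, 0.0, -1.569]
ft_force: [0.1, -0.1, -0.8]
width: 0.184
gripper_force: 39.1
```

The tip is about 6 mm into the hole with no force. I'll keep going.

>>> servo_tool --steps '[{"dx": 0,"dy": 0,"dz": -0.06,"wx": 0,"wy": 0,"wz": 0,"claw": -1},{"dx": 0,"dy": 0,"dz": -0.06,"wx": 0,"wy": 0,"wz": 0,"claw": -1},{"dx": 0,"dy": 0,"dz": -0.06,"wx": 0,"wy": 0,"wz": 0,"claw": -1},{"dx": 0,"dy": 0,"dz": -0.04,"wx": 0,"wy": 0,"wz": 0,"claw": -1},{"dx": 0,"dy": 0,"dz": 0,"wx": 0,"wy": 0,"wz": 0,"claw": -1}]'

```text
time_s: 8.0
tcp_pos: [0.5031, -0.1442, 0.1126]
tcp_rot: [3.141, -0.0, -1.569]
ft_force: [-0.4, -0.3, 0.0]
width: 0.184
gripper_force: 39.1
```

>>> servo_tool --steps '[{"dx": 0,"dy": 0,"dz": -0.03,"wx": 0,"wy": 0,"wz": 0,"claw": -1},{"dx": 0,"dy": 0,"dz": -0.03,"wx": 0,"wy": 0,"wz": 0,"claw": -1},{"dx": 0,"dy": 0,"dz": -0.03,"wx": 0,"wy": 0,"wz": 0,"claw": -1},{"dx": 0,"dy": 0,"dz": 0,"wx": 0,"wy": 0,"wz": 0,"claw": -1}]'

```text
time_s: 8.5
tcp_pos: [0.5033, -0.1443, 0.1084]
tcp_rot: [-3.141, -0.0, -1.569]
ft_force: [0.1, 1.1, 1.2]
width: 0.183
gripper_force: 39.1
```

>>> servo_tool --steps '[{"dx": 0,"dy": 0,"dz": -0.02,"wx": 0,"wy": 0,"wz": 0,"claw": -1},{"dx": 0,"dy": 0,"dz": -0.01,"wx": 0,"wy": 0,"wz": 0,"claw": -1},{"dx": 0,"dy": 0,"dz": 0,"wx": 0,"wy": 0,"wz": 0,"claw": -1},{"dx": 0,"dy": 0,"dz": 0,"wx": 0,"wy": 0,"wz": 0,"claw": -1}]'

```text
time_s: 9.0
tcp_pos: [0.5033, -0.1443, 0.1073]
tcp_rot: [-3.141, -0.0, -1.569]
ft_force: [-2.0, 1.5, 4.5]
width: 0.185
gripper_force: 39.5
```

The flange is home, with force rising at the expected height. I'll release, rise, and shut the fingers.

>>> servo_tool --steps '[{"dx": 0,"dy": 0,"dz": 0.02,"wx": 0,"wy": 0,"wz": 0,"claw": -1},{"dx": 0,"dy": 0,"dz": 0,"wx": 0,"wy": 0,"wz": 0,"claw": -0.2},{"dx": 0,"dy": 0,"dz": 0,"wx": 0,"wy": 0,"wz": 0,"claw": -0.2},{"dx": 0,"dy": 0,"dz": 0,"wx": 0,"wy": 0,"wz": 0,"claw": -0.2},{"dx": 0,"dy": 0,"dz": 0.3,"wx": 0,"wy": 0,"wz": 0,"claw": -0.2},{"dx": 0,"dy": 0,"dz": 0.5,"wx": 0,"wy": 0,"wz": 0,"claw": -0.2},{"dx": 0,"dy": 0,"dz": 0.4,"wx": 0,"wy": 0,"wz": 0,"claw": -0.2},{"dx": 0,"dy": 0,"dz": 0,"wx": 0,"wy": 0,"wz": 0,"claw": -1}]'

```text
time_s: 10.0
tcp_pos: [0.5046, -0.1444, 0.1703]
tcp_rot: [-3.137, -0.001, -1.569]
ft_force: [-0.2, 0.2, -0.3]
width: 0.202
gripper_force: 0.0
```

>>> servo_tool --steps '[{"dx": 0,"dy": 0,"dz": 0,"wx": 0,"wy": 0,"wz": 0,"claw": -1},{"dx": 0,"dy": 0,"dz": 0,"wx": 0,"wy": 0,"wz": 0,"claw": -1},{"dx": 0,"dy": 0,"dz": 0,"wx": 0,"wy": 0,"wz": 0,"claw": -1},{"dx": 0,"dy": 0,"dz": 0,"wx": 0,"wy": 0,"wz": 0,"claw": -1}]'

```text
time_s: 10.5
tcp_pos: [0.5031, -0.1442, 0.1675]
tcp_rot: [3.141, -0.0, -1.569]
ft_force: [-0.2, -0.1, 0.7]
width: 0.004
gripper_force: 0.0
```

```bash
python3 - <<'E'
from h import *
w=cap("wrist"); im=w["bgr"];s=robot.sense();print(s["tcp_pos"],s["ft_force"],s["width"])
print(proj(w,[.5049,-.1443,.113]))
cv2.imwrite("pics/c6.png",cv2.convertScaleAbs(cv2.resize(im[130:290,230:410],None,fx=3.5,fy=3.5,interpolation=2),alpha=2.2))
E
```

```text
[ 0.50315913 -0.14419342  0.16755619] [ 0.40919431 -0.18959233  0.22412715] -0.001096965493975477
[318.75910003 221.58220548]
```

View pics/c6.png

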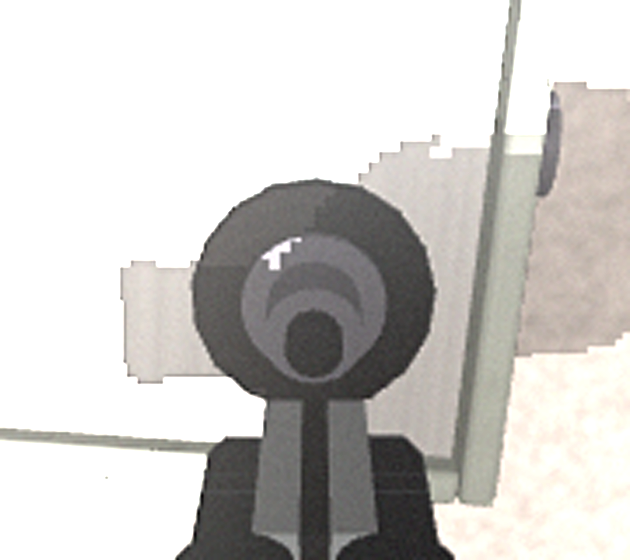

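The rivet is seated upright in the grommet with its pin still up (crop 314,343) and released. The shut fingers line up with it at column 314, so I'll press.

>>> servo_tool --newtons 60 --steps '[{"dx": 0,"dy": 0,"dz": -0.4,"wx": 0,"wy": 0,"wz": 0,"claw": -1},{"dx": 0,"dy": 0,"dz": -0.3,"wx": 0,"wy": 0,"wz": 0,"claw": -1},{"dx": 0,"dy": 0,"dz": -0.06,"wx": 0,"wy": 0,"wz": 0,"claw": -1},{"dx": 0,"dy": 0,"dz": -0.04,"wx": 0,"wy": 0,"wz": 0,"claw": -1},{"dx": 0,"dy": 0,"dz": 0,"wx": 0,"wy": 0,"wz": 0,"claw": -1}]'

```text
time_s: 11.18
tcp_pos: [0.5035, -0.1443, 0.1282]
tcp_rot: [-3.141, -0.0, -1.569]
ft_force: [-0.4, -0.2, -0.1]
width: -0.004
gripper_force: 0.0
```

>>> servo_tool --steps '[{"dx": 0,"dy": 0,"dz": -0.03,"wx": 0,"wy": 0,"wz": 0,"claw": -1},{"dx": 0,"dy": 0,"dz": -0.03,"wx": 0,"wy": 0,"wz": 0,"claw": -1},{"dx": 0,"dy": 0,"dz": -0.03,"wx": 0,"wy": 0,"wz": 0,"claw": -1},{"dx": 0,"dy": 0,"dz": 0,"wx": 0,"wy": 0,"wz": 0,"claw": -1}]'

```text
time_s: 11.68
tcp_pos: [0.5038, -0.1444, 0.1248]
tcp_rot: [-3.14, -0.001, -1.568]
ft_force: [-3.1, 1.4, 8.8]
width: 0.0
gripper_force: 4.3
```

>>> servo_tool --steps '[{"dx": 0,"dy": 0,"dz": -0.03,"wx": 0,"wy": 0,"wz": 0,"claw": -1},{"dx": 0,"dy": 0,"dz": -0.03,"wx": 0,"wy": 0,"wz": 0,"claw": -1},{"dx": 0,"dy": 0,"dz": 0,"wx": 0,"wy": 0,"wz": 0,"claw": -1}]'

```text
time_s: 12.05
tcp_pos: [0.5038, -0.1444, 0.1219]
tcp_rot: [-3.139, -0.001, -1.568]
ft_force: [-2.4, 2.7, 8.8]
width: -0.003
gripper_force: 4.8
```

>>> servo_tool --steps '[{"dx": 0,"dy": 0,"dz": -0.03,"wx": 0,"wy": 0,"wz": 0,"claw": -1},{"dx": 0,"dy": 0,"dz": -0.02,"wx": 0,"wy": 0,"wz": 0,"claw": -1},{"dx": 0,"dy": 0,"dz": 0,"wx": 0,"wy": 0,"wz": 0,"claw": -1}]'

```text
time_s: 12.42
tcp_pos: [0.5038, -0.1443, 0.1195]
tcp_rot: [-3.139, -0.001, -1.568]
ft_force: [-2.7, 1.1, 9.5]
width: 0.001
gripper_force: 4.8
```

>>> servo_tool --steps '[{"dx": 0,"dy": 0,"dz": -0.02,"wx": 0,"wy": 0,"wz": 0,"claw": -1},{"dx": 0,"dy": 0,"dz": -0.02,"wx": 0,"wy": 0,"wz": 0,"claw": -1},{"dx": 0,"dy": 0,"dz": 0,"wx": 0,"wy": 0,"wz": 0,"claw": -1}]'

```text
time_s: 12.8
tcp_pos: [0.5038, -0.1444, 0.1177]
tcp_rot: [-3.139, -0.001, -1.568]
ft_force: [-3.7, 2.4, 10.3]
width: -0.003
gripper_force: 5.6
```

>>> servo_tool --steps '[{"dx": 0,"dy": 0,"dz": -0.02,"wx": 0,"wy": 0,"wz": 0,"claw": -1},{"dx": 0,"dy": 0,"dz": -0.02,"wx": 0,"wy": 0,"wz": 0,"claw": -1},{"dx": 0,"dy": 0,"dz": 0,"wx": 0,"wy": 0,"wz": 0,"claw": -1}]'

```text
time_s: 13.18
tcp_pos: [0.5039, -0.1444, 0.1165]
tcp_rot: [-3.139, -0.001, -1.568]
ft_force: [-5.4, 3.4, 16.1]
width: -0.001
gripper_force: 8.3
```

>>> servo_tool --steps '[{"dx": 0,"dy": 0,"dz": -0.015,"wx": 0,"wy": 0,"wz": 0,"claw": -1},{"dx": 0,"dy": 0,"dz": 0,"wx": 0,"wy": 0,"wz": 0,"claw": -1},{"dx": 0,"dy": 0,"dz": 0,"wx": 0,"wy": 0,"wz": 0,"claw": -1}]'

```text
time_s: 13.55
tcp_pos: [0.5039, -0.1444, 0.1161]
tcp_rot: [-3.139, -0.001, -1.568]
ft_force: [-6.5, 4.4, 18.2]
width: -0.003
gripper_force: 9.2
```

The contact is now stiff, so the tool is on the rim. I'll lift off and check numerically, since the picture budget is used up.

>>> servo_tool --steps '[{"dx": 0,"dy": 0,"dz": 0.1,"wx": 0,"wy": 0,"wz": 0,"claw": -1},{"dx": 0,"dy": 0,"dz": 0.4,"wx": 0,"wy": 0,"wz": 0,"claw": -1},{"dx": 0,"dy": 0,"dz": 0.57,"wx": 0,"wy": 0,"wz": 0,"claw": -1},{"dx": 0,"dy": 0,"dz": 0,"wx": 0,"wy": 0,"wz": 0,"claw": -1},{"dx": 0,"dy": 0,"dz": 0,"wx": 0,"wy": 0,"wz": 0,"claw": -1}]'

```text
time_s: 14.18
tcp_pos: [0.5029, -0.144, 0.166]
tcp_rot: [3.141, 0.0, -1.569]
ft_force: [-0.4, -0.6, 0.3]
width: 0.0
gripper_force: 0.0
```

```bash
python3 - <<'E'
from h import *
w=cap("wrist","w9.png"); g=cv2.cvtColor(w["bgr"],cv2.COLOR_BGR2GRAY);s=robot.sense();print(s["tcp_pos"],s["ft_force"])
c=cv2.imread("pics/c6.png"); c=cv2.cvtColor(c,6)
print("before col",(cv2.resize(c,(180,160),interpolation=3)[48:118,90]/2.2).astype(int))
print("after col ",g[178:248,320])
for y in range(200,236,4): print(y,g[y,296:344:2])
print("pred flush/up pin top px",proj(w,[.5049,-.1445,.121]),proj(w,[.5049,-.1445,.128]))
E
```

```text
[ 0.50268972 -0.14408825  0.16566194] [-0.50975794  0.20667405  0.37574003]
before col [115 115 108  53  46  50  52  49  49  51  49  44  43  41  43  40  41  41
  46  53  57  59  58  56  56  56  53  46  46  46  45  44  45  44  48  53
  53  54  54  53  46  34  29  29  31  32  33  29  29  31  30  29  29  29
  30  30  28  29  26  31  47  37  29  29  28  27  26  27  25  24]
after col  [219 222 181  55  43  51  51  51  51  51  50  51  45  44  42  43  44  42
  45  52  57  58  57  57  56  57  58  49  46  47  47  46  44  45  44  54
  54  54  53  53  53  36  31  33  30  31  28  28  30  28  30  29  25  30
  29  27  42  51  48  48  49  50  28  30  32  27  27  24  26  27]
200 [ 49  50  51  50  46  48  78 118 121  57  58  57  57  55  57  57  57  50
  37  35  37  38  36  38]
204 [ 48  50  50  44 119 118 115  53  55  56  58  56  58  56  53  56  55  55
  54  55  34  33  34  33]
208 [42 41 50 60 59 57 60 49 46 46 45 45 47 44 44 44 50 52 52 53 54 34 34 33]
212 [42 42 57 57 56 55 45 46 46 44 45 45 44 44 42 43 44 40 52 54 51 50 29 32]
216 [39 48 56 58 56 45 45 56 54 55 52 53 53 54 53 52 51 44 42 50 51 51 37 29]
220 [40 42 58 56 55 47 53 55 55 42 32 32 31 32 46 51 49 50 43 50 50 51 33 26]
224 [38 37 58 55 54 54 53 52 34 31 33 31 28 31 32 29 51 49 49 48 50 50 30 28]
228 [38 37 36 58 54 53 53 51 31 31 30 30 30 31 29 30 50 51 47 48 41 27 31 27]
232 [37 36 36 34 35 54 51 53 52 35 28 25 29 27 37 47 47 48 49 27 25 28 27 28]
pred flush/up pin top px [318.43225109 226.40669422] [318.41427731 230.72568478]
```

The dark pin disc is now about 15 rows high, down from 19 before. It is centred at row 226.5, matching the flush prediction of 226.4 (230.7 if up), and the flange edge has not moved.

```bash
python3 -c "
from plant import robot
print(robot.hand_in())"
```

```text
the job is handed in; nothing more can be done
None
```

The rivet is seated home in the grommet with its pin pressed flush (checked from pixel measurements after lift-off), the wrist force read at most about 18 N while pressing, the arm is clear, and the job is handed in; no verdict came back.

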